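# Fit the spare relay in the drill press control box

### The job

Take the blue relay out of the wooden spares tray and plug it fully home, flush, into the empty socket on the sloping face of the drill press control box. Only once it is in, throw the box's red-knobbed switch all the way over, away from you up the slope, to turn the machine on. Leave the orange old relay, glue bottle, screwdriver and striped block where they are.

Things in the scene. Friction and masses are not known exactly. Their poses are not given: they have to be found in the camera images.
- relay_mid (a point): Centre (half-way up) of the loose blue plug-in relay, white top, 110 g, 64 mm tall, standing upright in the tray; z points out of its top. Case: 46 mm along x, 38 mm along y, from 16 mm below this point to 32 mm above it. Under it a black plug foot, 32 mm along x by 24 mm along y, 16 mm long, chamfered. Grip the case across y. It fits the socket either way round (half turn).
- old_relay_mid (a point): Centre of the worn-out relay, orange with a black top, same shape and size, standing in the same tray about 100 mm from the blue one along the tray's long (x) direction. Which end of the tray holds which relay varies. Leave it alone.
- tray: Fixed low wooden tray, 200 mm along its x, 120 mm along its y, 20 mm high, walls and floor 5 mm thick; origin at the centre of its underside on the bench. The relays stand on its floor, within 10 mm of its x mid-line.
- console: Fixed blue wedge-shaped control box; origin at the centre of its underside on the bench, x level towards its tall back. Its top is the grey deck, 200 mm up the slope (x) by 280 mm (y), whose outward normal leans 30 degrees from vertical towards the box's low front (the robot's side). Socket mouth about 106 mm above the bench, 65 mm to the +y side of the deck's middle.
- socket_mouth (a point): Centre of the socket's mouth in the grey deck, inside a 70 mm yellow square. z: straight out of the deck; y: level across it; x: up the slope. Hole 35 mm along x, 27 mm along y (1.5 mm play each side), 20 mm deep, 2.5 mm chamfer. Relay home: case rests on the deck, its centre 16 mm from here along z, its x along this x (either sense). Nothing over 5 mm tall within 90 mm.
- switch_pivot (a point): Hinge axis of the main switch on the deck, 130 mm to the -y side of the socket, 22 mm above the deck; axes as the socket mouth's. Under it a black block (70 mm along x, 50 mm along y, 25 mm high). A steel rod 10 mm thick reaches 70 mm from this axis to the centre of a red ball 26 mm across, and swings in the x-z plane.
- switch (a joint): Angle of the switch in rad: 0 = off, the rod leans 0.5 rad from the deck's z towards -x (down the slope, to the robot); 1.0 = on, end stop, leaning 0.5 rad towards +x (up the slope). It stays where it is left; about 1 to 2 N at the ball moves it. It starts off, between 0 and 0.2.
- glue_mid (a point): Centre of a yellow glue bottle with a red cap, 48 mm across, 130 mm tall, standing on the bench; a bystander.
- driver_grip (a point): Handle of a screwdriver that lies on the bench; a bystander.
- block_mid (a point): Centre of a plywood block with blue stripes, 35 x 100 x 40 mm (x, y, z), lying on the bench; a bystander.

How it is judged:
On the way, in this order (a step that is already met when the one before it is completed fails the run):
1. the blue relay is fully home in the socket (z of relay_mid in the frame of socket_mouth between 0.008 and 0.0185 m and x of relay_mid in the frame of socket_mouth between -0.004 and 0.004 m and y of relay_mid in the frame of socket_mouth between -0.004 and 0.004 m and angle between the z axis of relay_mid and the z axis of socket_mouth, either way round below 0.09 rad and angle between the x axis of relay_mid and the x axis of socket_mouth, either way round below 0.14 rad), for 0.2 s.
2. the switch is thrown fully on (value of joint switch above 0.85 rad), for 0.1 s.
At the end, for the whole second after the job is handed in: The blue relay is plugged square into the socket, its case within 2.5 mm of flush on the deck, centred within 4 mm, upright to the deck within 5 degrees and turned within 8 degrees of the socket (either way round); the switch reads over 0.85 of its 1.0 rad (all of step 1 and value of joint switch above 0.85 rad); the robot touches nothing.
It fails at once if the switch is thrown (past 0.5 rad) while the relay is not home (value of joint switch above 0.5 rad and not (z of relay_mid in the frame of socket_mouth between 0.008 and 0.0185 m and x of relay_mid in the frame of socket_mouth between -0.004 and 0.004 m and y of relay_mid in the frame of socket_mouth between -0.004 and 0.004 m and angle between the z axis of relay_mid and the z axis of socket_mouth, either way round below 0.09 rad and angle between the x axis of relay_mid and the x axis of socket_mouth, either way round below 0.14 rad)).
It fails at once if the old relay is moved by more than 20 mm (distance of old_relay_mid from where it was at the start of the episode above 0.02 m).
It fails at once if the glue bottle, screwdriver or block is moved by more than 30 mm (distance of any of glue_mid, driver_grip, block_mid from where it was at the start of the episode above 0.03 m).
It also fails if it takes over 48 s, if anything falls off the work surface, if the arm or the gripper's body presses on something with over 40 N, if the wrist force passes 120 N, or if a joint passes its speed limit or range.

### The arm

A 6-joint arm with a two-finger parallel gripper is mounted at the origin on the work surface. World frame = base frame: x ahead of the robot, y to its left, z up, the work surface at z = 0. Lengths are in m, angles in rad, forces in N, time in s.
With the tool pointing down it reaches from about 0.3 to 0.875 m from the base axis. Payload 6.4 kg.
Tool frame: the origin (TCP) lies midway between the tips of the shut fingers; the grasp point (between the pads) lies 19 mm behind it; z points along the fingers, y is the line along which they close (so a half turn about z gives the same grasp; the last joint's range is limited). The gripper opens to 85 mm and grips with 20 to 120 N. Pads are 22 mm wide; open, the fingers measure 114 mm over their backs; the gripper's body (76 mm by 85 mm) begins 54 mm behind the grasp point. The pads swing forward as they close: fully open they stand 13 mm farther back than shut.
Start: joints at [1.124, 0.181, 1.607, -0, 1.354, -0.206], TCP at [0.137, 0.558, 0.231] pointing down, gripper open.
Joint ranges: [-2.99, 2.99], [-0.89, 2.07], [0.3, 2.58], [-1.14, 4.28], [0, 2.63], [-3.12, 3.12]. Speed limits (rad/s): [2.57, 2.57, 3.01, 3.14, 3.14, 3.14].

### API

Orientations are given as a unit quaternion [w, x, y, z].
In Python, from bench import status, camera, ctrl gives the robot as it stands. The module is installed in compiled form; this text tells all that it offers.
- The arm moves only by the shell command python3 -m handwheel 'ROWS'. ROWS is JSON, a list that holds one entry, the list of rows, each a list of 7 numbers: the opening, from -1 (shut) to 1 (fully open), then the shift along the tool's x, y, z in cm, then the turn, a rotation vector about the tool's x, y, z in degrees. A call has 1 to 10 rows; each row is the pose to reach, as a shift and turn from the pose commanded when the call began, along the tool's axes at that moment; what a row does not reach only later rows make up. A row lasts 1/8 s, in which the tool goes at most 62.5 mm and 10.7 degrees, less where a joint would pass 70% of its speed; a pose out of reach is approached as far as the arm can. A call with a gripper value outside its range is refused whole. The fingers move at their own pace and stop on an object; the grip force is fixed at half the most. Time passes only in rows, so rows that repeat a pose let the fingers close. It gives the time, the measured TCP pose, the force, the opening and the grip force at its end, in the units of the state.
- status.get_obs(): the state, without advancing time (a new reading comes with each control period).
- camera(name): name is "scene" or "top" or "wrist"; returns a dict with "frame" (480x640x3 uint8, blue, green, red), "depth" (480x640 float32, m along the optical axis (not along the pixel's ray), 0 where there is no reading), "fx", "fy", "cx", "cy" (pixels), "extrinsics" (4x4, takes a point from camera to world coordinates); the wrist camera has in their place "hand_eye" (4x4, takes a point from camera to tool coordinates, whose origin is the TCP and whose axes are the flange's). Camera axes: x right, y down, z forward; pixel columns grow to the right and rows downward; lengths in m; the calibration is good to about 2 mm. A picture is of the moment at which its call begins: read the wrist's pose just before it.
- ctrl.hand_in(): hands the job in; it is judged then, once.
The state is a dict: "time_s": time; "q": joint angles; "dq": joint speeds; "joint_efforts": joint torques, N m; "eef_pos": TCP position; "eef_rot": TCP orientation; "wrist_force": force on the tool from outside, world axes, zero at the start; "torque": the same for the moment, N m; "opening": opening from 0.0 (shut) to 1.0 (fully open); "grasp_force": force on a finger pad.
Only numpy, scipy, OpenCV 4.12 (cv2) and the standard library are available. Lean on these libraries where they do the work, as an engineer would, in place of code of your own. Each camera call takes 0.05 s, during which the arm holds its last target. There are 200 camera calls.

## Working session

There is one attempt and no reset: what is moved stays moved. The work goes in short steps, Python scripts to look and compute and a shell command to move; the robot and the scene stay as the last step left them, time stands still between calls to the robot, and variables do not carry over. Pictures are saved under pics/ and viewed, at most 10 in all, crops included, and the job is handed in when it is done.

```bash
mkdir -p pics; cat > h.py <<'E'
import numpy as np, cv2, pickle
from scipy.spatial.transform import Rotation as R
from bench import status, camera, ctrl
def T(o):
    M=np.eye(4); q=o["eef_rot"]; M[:3,:3]=R.from_quat([q[1],q[2],q[3],q[0]]).as_matrix(); M[:3,3]=o["eef_pos"]; return M
def snap(n,name):
    o=status.get_obs(); c=camera(n)
    c["M"]=T(o)@c["hand_eye"] if n=="wrist" else np.array(c["extrinsics"])
    pickle.dump(c,open(f"pics/{name}.pkl","wb")); cv2.imwrite(f"pics/{name}.png",c["frame"]); return c
def load(name): return pickle.load(open(f"pics/{name}.pkl","rb"))
def pt(c,u,v,z=None):
    if z is None: z=float(c["depth"][int(v),int(u)])
    return (c["M"]@[(u-c["cx"])/c["fx"]*z,(v-c["cy"])/c["fy"]*z,z,1])[:3]
def cloud(c):
    v,u=np.mgrid[:480,:640]; z=c["depth"]
    P=np.stack([(u-c["cx"])/c["fx"]*z,(v-c["cy"])/c["fy"]*z,z],-1)
    return P@c["M"][:3,:3].T+c["M"][:3,3]
E
python3 - <<'E'
from h import *
o=status.get_obs();print(o)
for n in("scene","top"):
    c=snap(n,n+"0");print(c["M"].round(3).tolist(),c["fx"],c["depth"].max())
E
```

```text
{'time_s': 0.0, 'q': array([ 1.12371091e+00,  1.81538203e-01,  1.60799674e+00, -3.13593143e-06,
        1.35382907e+00, -2.06282141e-01]), 'dq': array([-6.93959419e-04, -2.12453736e-06,  4.12398777e-04,  3.13706404e-03,
        1.98880163e-03, -1.25773463e-03]), 'joint_efforts': array([-1.51734122e-03, -4.44855344e+01, -3.51339734e+01, -3.13217643e-04,
        9.04450048e-03,  6.36365627e-06]), 'eef_pos': array([0.13685603, 0.55790356, 0.23039121]), 'eef_rot': array([-2.82767940e-04,  1.20110563e-01,  9.92760126e-01, -8.39328175e-04]), 'wrist_force': array([-0.06952243, -0.17974094,  0.35890064]), 'torque': array([-0.019376  , -0.03547251, -0.01443198]), 'grasp_force': 0.0, 'opening': 1.0044359475993292}
[[0.815, 0.365, -0.449, 0.994], [0.579, -0.536, 0.615, -0.594], [-0.016, -0.761, -0.648, 0.689], [0.0, 0.0, 0.0, 1.0]] 479.2896763409938 3.893638
[[-0.004, -0.994, 0.112, 0.46], [-1.0, 0.007, 0.019, -0.029], [-0.019, -0.112, -0.994, 1.172], [0.0, 0.0, 0.0, 1.0]] 463.5867233839718 2.1014688
```

View pics/top0.png

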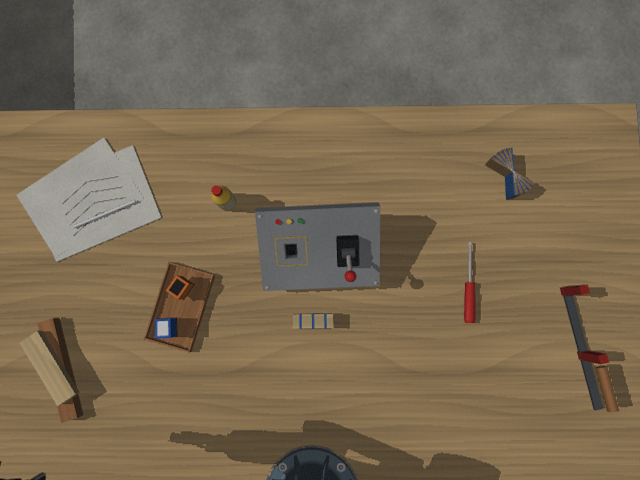

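View pics/scene0.png

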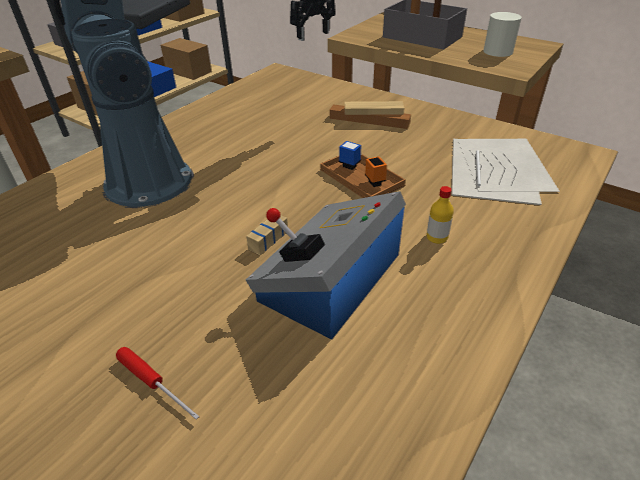

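The top view shows the blue relay at (164,328), the old relay at (178,287), the socket at (291,251) in its yellow square, the switch ball at (350,276) and the block at (313,321). Next I'll measure these.

```bash
python3 - <<'E'
from h import *
c=load("top0");P=cloud(c);f=c["frame"].astype(int)
b,g,r=f[...,0],f[...,1],f[...,2]
for n,u,v in [("blue",164,328),("old",178,287),("sock",291,251),("ball",350,276),("glue",217,191),("blk",313,321),("deckTL",262,211),("TR",376,209),("BR",376,284),("BL",268,286)]: print(n,pt(c,u,v).round(4))
# deck plane
m=np.zeros((480,640),bool);m[212:284,268:326]=1
m&=(abs(b-g)<25)&(abs(r-g)<25)&(g>70)
Q=P[m]; 
for _ in range(5):
    ce=Q.mean(0);n=np.linalg.svd(Q-ce,full_matrices=False)[2][2];n*=np.sign(n[2]);d=(P[m]-ce)@n;Q=P[m][abs(d)<.004]
print("n",n.round(4),"tilt",np.degrees(np.arccos(n[2])),"yaw",np.degrees(np.arctan2(-n[1],-n[0])),ce,abs((Q-ce)@n).mean())
cv2.imwrite("pics/crop1.png",np.hstack([cv2.resize(c["frame"][255:355,140:220],None,fx=5,fy=5,interpolation=2),cv2.resize(c["frame"][230:275,270:310],None,fx=10,fy=11.1,interpolation=2)[:500]]) if 1 else 0)
E
```

```text
blue [0.4029 0.3469 0.0673]
old [0.4997 0.3169 0.0655]
sock [0.5822 0.0445 0.0879]
ball [ 0.5171 -0.0878  0.182 ]
glue [0.7177 0.2126 0.1302]
blk [ 0.417  -0.0056  0.0392]
deckTL [0.6641 0.1044 0.1593]
TR [ 0.6681 -0.1496  0.1514]
BR [ 0.5047 -0.157   0.0596]
BL [0.5012 0.1016 0.0594]
n [-0.4708  0.3004  0.8295] tilt 33.950948123264475 yaw -32.534089404355704 [0.58679496 0.02799221 0.10857803] 0.0019510028935712954
```

View pics/crop1.png

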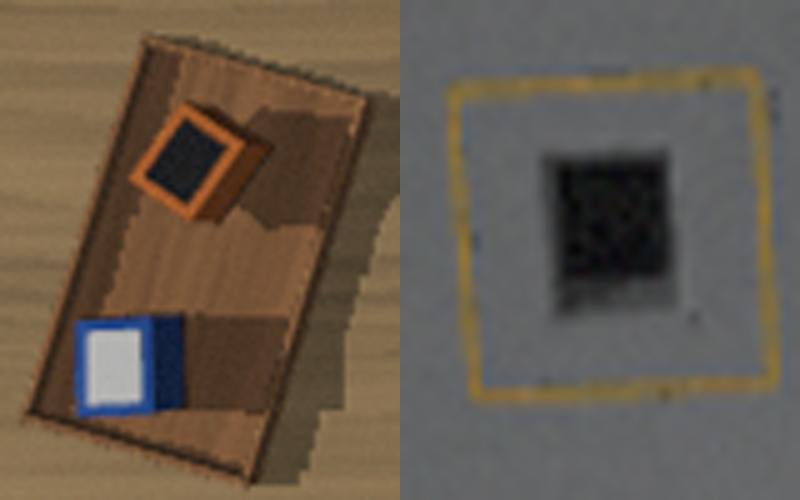

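The crop gives the blue relay's top centre at about (162.8,328.2). Its long side runs roughly along world x. The yellow square's corners are near (275.5,238), (305.5,236.5), (307.5,264.5) and (277.7,266).

```bash
cat >> h.py <<'E'
def on_z(c,u,v,z):
    d=c["M"][:3,:3]@[(u-c["cx"])/c["fx"],(v-c["cy"])/c["fy"],1]; o=c["M"][:3,3]; return o+d*(z-o[2])/d[2]
def row(pos,Rt):
    M=T(status.get_obs()); print("shift cm",(M[:3,:3].T@(np.array(pos)-M[:3,3])*100).round(2),"rot",np.degrees(R.from_matrix(M[:3,:3].T@Rt).as_rotvec()).round(2))
def down(yaw): # tool y at yaw deg, z down
    a=np.radians(yaw); y=np.array([np.cos(a),np.sin(a),0]); z=np.array([0,0,-1.]); return np.stack([np.cross(y,z),y,z],1)
E
python3 - <<'E'
from h import *
c=load("top0");p=on_z(c,162.8,328.2,.069);print(p)
row([p[0],p[1],.22],down(91.5))
K=np.array([[c["fx"],0,c["cx"]],[0,c["fy"],c["cy"]],[0,0,1]])
h=.035
ok,rv,t=cv2.solvePnP(np.array([[h,h,0],[h,-h,0],[-h,-h,0],[-h,h,0]]),np.array([[275.5,237.9],[305.5,236.5],[307.5,264.5],[277.7,265.8]]),K,None)
M=c["M"]; print((M[:3,:3]@t.ravel()+M[:3,3]).round(4)); print((M[:3,:3]@cv2.Rodrigues(rv)[0]).round(3))
E
```

```text
[0.40253434 0.3491731  0.069     ]
shift cm [-30.78 -13.94   1.06] rot [ -0.09  -0.03 -15.3 ]
[0.5804 0.0427 0.0968]
[[ 0.888 -0.037 -0.458]
 [ 0.041  0.999 -0.002]
 [ 0.457 -0.017  0.889]]
```

```bash
python3 -m handwheel '[[[1,-6,-2.8,0.2,0,0,-3],[1,-12,-5.6,0.4,0,0,-6],[1,-18,-8.4,0.6,0,0,-9],[1,-24,-11.2,0.8,0,0,-12],[1,-30.8,-13.9,1.0,0,0,-15.3],[1,-30.8,-13.9,1.0,0,0,-15.3],[1,-30.8,-13.9,1.0,0,0,-15.3]]]'
python3 - <<'E'
from h import *
c=snap("wrist","w1");print(c["fx"],c["hand_eye"].round(3).tolist())
E
```

```text
time_s: 0.98
eef_pos: [0.4043, 0.3485, 0.2208]
eef_rot: [-0.0, -0.011, 1.0, -0.0]
wrist_force: [-0.5, -0.7, -0.7]
opening: 0.999
grasp_force: 0.0
384.02269483934083 [[0.0, -0.959, -0.283, 0.073], [1.0, 0.0, -0.001, -0.001], [0.001, -0.283, 0.959, -0.144], [0.0, 0.0, 0.0, 1.0]]
```

View pics/w1.png

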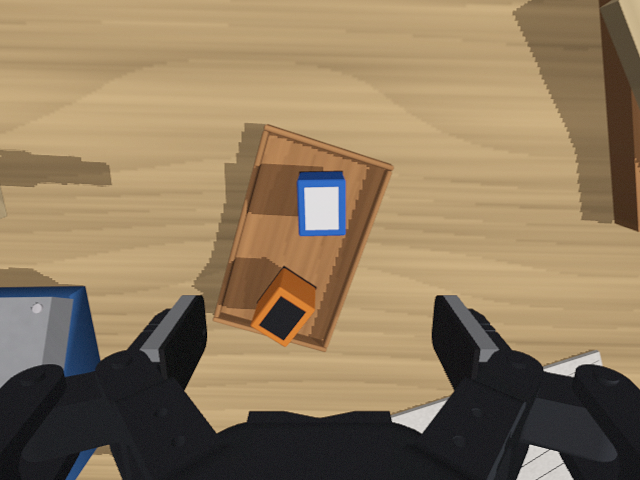

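The wrist view shows the relay's white top at about (322,208), with blue top corners at (298,181), (344,179), (346,235) and (300,236). I'll fit the white patch to refine its position and yaw.

```bash
python3 - <<'E'
from h import *
c=load("w1");f=c["frame"]
m=np.zeros((480,640),np.uint8);m[175:245,290:355]=(f[175:245,290:355].min(-1)>150)*255
b=cv2.boxPoints(cv2.minAreaRect(cv2.findNonZero(m)));print(b)
q=np.array([on_z(c,u,v,.069) for u,v in b]);ce=q.mean(0);e=q-np.roll(q,1,0);L=np.linalg.norm(e,axis=1);print(ce,L,np.degrees(np.arctan2(e[:,1],e[:,0])))
row([ce[0],ce[1],.03],down(91.5))
E
```

```text
[[303.99997 186.99998]
 [337.99997 186.99998]
 [337.99997 228.99998]
 [303.99997 228.99998]]
[0.39993878 0.34849399 0.069     ] [0.03395564 0.02640144 0.0339525  0.02724914] [-179.31762372   91.32333607    2.11287194  -88.66774096]
shift cm [ 0.3  -0.08 19.08] rot [-0.01 -0.07 -0.11]
```

```bash
python3 -m handwheel '[[[1,0.3,-0.05,5,0,0,0],[1,0.3,-0.05,10,0,0,0],[1,0.3,-0.05,15,0,0,0],[1,0.3,-0.05,19.2,0,0,0],[1,0.3,-0.05,19.2,0,0,0],[0,0.3,-0.05,19.2,0,0,0],[-1,0.3,-0.05,19.2,0,0,0],[-1,0.3,-0.05,19.2,0,0,0],[-1,0.3,-0.05,19.2,0,0,0],[-1,0.3,-0.05,19.2,0,0,0]]]'
```

```text
time_s: 2.28
eef_pos: [0.4016, 0.3503, 0.0314]
eef_rot: [0.002, -0.013, 1.0, 0.001]
wrist_force: [-2.0, -0.4, 8.0]
opening: 0.438
grasp_force: 60.6
```

```bash
cat >> h.py <<'E'
def deckR(yaw,tilt=30):
    a=np.radians(yaw);t=np.radians(tilt); n=np.array([-np.sin(t)*np.cos(a),-np.sin(t)*np.sin(a),np.cos(t)]); y=np.array([-np.sin(a),np.cos(a),0])
    return np.stack([np.cross(y,n),y,n],1)   # socket frame
def toolR(yaw): S=deckR(yaw); return np.stack([-S[:,0],S[:,1],-S[:,2]],1)
E
python3 - <<'E'
from h import *
S=deckR(2.4); row(np.array([.58,.0425,.106])+.11*S[:,2],toolR(2.4))
E
python3 -m handwheel '[[[-1,0,0,-3,0,0,0],[-1,0,0,-9,0,0,0],[-1,0,0,-15,0,0,0],[-1,0,0,-18,0,0,0],[-1,0,0,-18,0,0,0]]]'
python3 - <<'E'
from h import *
S=deckR(2.4); row(np.array([.58,.0425,.106])+.11*S[:,2],toolR(2.4))
E
```

```text
shift cm [-11.59 -31.29 -17.  ] rot [ -0.13 -29.81  -0.91]
time_s: 2.9
eef_pos: [0.4018, 0.3503, 0.213]
eef_rot: [0.003, -0.013, 1.0, 0.002]
wrist_force: [0.7, -0.7, -1.4]
opening: 0.443
grasp_force: 60.2
shift cm [-11.5  -31.33   1.14] rot [ -0.05 -29.62  -0.93]
```

```bash
python3 -m handwheel '[[[-1,-2,-5,0,0,-5,0],[-1,-4,-10.5,0,0,-10,0],[-1,-6,-16,0.5,0,-15,0],[-1,-8,-21.5,0.8,0,-20,0],[-1,-10,-27,1,0,-25,-0.5],[-1,-11.5,-31.3,1.1,0,-29.6,-0.9],[-1,-11.5,-31.3,1.1,0,-29.6,-0.9],[-1,-11.5,-31.3,1.1,0,-29.6,-0.9]]]'
python3 - <<'E'
from h import *
c=snap("wrist","w2")
E
```

```text
time_s: 3.9
eef_pos: [0.5222, 0.0396, 0.1969]
eef_rot: [0.254, -0.02, 0.967, 0.004]
wrist_force: [-0.3, 0.7, -0.7]
opening: 0.436
grasp_force: 60.7
```

View pics/w2.png

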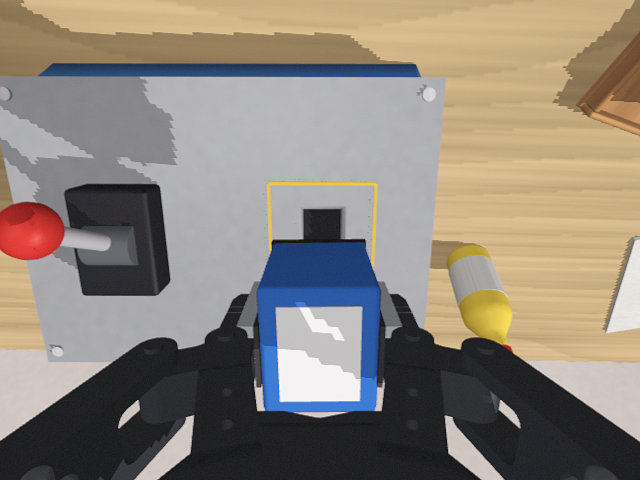

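The view shows the relay in hand, its white top about (276–362, 306–403). The yellow square's down-slope edge is at v≈183 from u=268 to 377, and the hole's down-slope edge is at v≈209 from u=303 to 343. I'll fit these features in the tool frame.

```bash
cat > m.py <<'E'
from h import *
import sys
def onplane(c,u,v,n,d): # tool frame: n.p=d
    H=c["hand_eye"]; D=H[:3,:3]@[(u-c["cx"])/c["fx"],(v-c["cy"])/c["fy"],1]; o=H[:3,3]; return o+D*(d-n@o)/(n@D)
c=load(sys.argv[1]);f=c["frame"].astype(int);H=c["hand_eye"]
b,g,r=f[...,0],f[...,1],f[...,2]
v,u=np.mgrid[:480,:640];z=c["depth"]
P=np.stack([(u-c["cx"])/c["fx"]*z,(v-c["cy"])/c["fy"]*z,z],-1)@H[:3,:3].T+H[:3,3]
m=(abs(b-g)<20)&(abs(r-g)<20)&(g>120)&(v>85)&(v<240)&(u>180)&(u<425)&(z>0)
A=P[m]
for _ in range(8):
    ce=np.median(A,0) if 0 else A.mean(0);n=np.linalg.svd(A-ce,full_matrices=False)[2][2];n*=-np.sign(n[2]);A=P[m];A=A[abs((A-ce)@n)<.003]
print("deck n(tool)",n.round(4),"dist TCP->deck mm",(-(n@ce)*-1000).round(2),len(A),m.sum())
y=(r-b>50)&(g-b>25)&(v<238)&(v>178)&(u>255)&(u<390)
vt=np.median(v[y&(u>285)&(u<360)&(v<190)]);
print("top line",[np.round(v[y&(v<190)&(abs(u-k)<6)].mean(),2) for k in (280,300,322,345,365)])
for vv in (195,210,225):
    l=u[y&(abs(v-vv)<2)&(u<300)].mean();R_=u[y&(abs(v-vv)<2)&(u>340)].mean();
    print(vv,round(l,2),round(R_,2),(onplane(c,l,vv,n,n@ce)*1000).round(2),(onplane(c,R_,vv,n,n@ce)*1000).round(2))
print("top edge",[(onplane(c,k,vt,n,n@ce)*1000).round(2) for k in (280,365)])
print("hole dark rows", [ (round(float(np.min(v[(f.max(-1)<90)&(u==k)&(v>195)&(v<230)])),1)) for k in (310,322,336)], "hole cols", [ (u[(f.max(-1)<60)&(v==k)&(u>295)&(u<352)].min(),u[(f.max(-1)<60)&(v==k)&(u>295)&(u<352)].max()) for k in (215,225)])
w=((f.min(-1)>110)&(v>295)&(v<412)&(u>265)&(u<372)).astype(np.uint8)
w=cv2.morphologyEx(w,cv2.MORPH_OPEN,np.ones((5,5)));k,lab,st,_=cv2.connectedComponentsWithStats(w);i=1+np.argmax(st[1:,4])
h=cv2.convexHull(cv2.findNonZero((lab==i).astype(np.uint8)));q=cv2.approxPolyDP(h,6,True)[:,0];print(q.tolist())
for p in q: print(p,(onplane(c,*p,np.array([0,0,1.]),-.0376)*1000).round(2))
print(status.get_obs()["eef_pos"])
E
python3 m.py w2; python3 - <<'E'
import cv2
f=cv2.imread("pics/w2.png");cv2.imwrite("pics/w2c.png",cv2.resize(f[170:420,240:400],None,fx=2.4,fy=2.4,interpolation=2))
E
```

```text
deck n(tool) [ 0.009  -0.0013 -1.    ] dist TCP->deck mm -105.22 35243 35304
top line [np.float64(183.0), np.float64(183.0), np.float64(183.0), np.float64(183.5), np.float64(183.5)]
195 268.5 375.0 [ 23.18 -34.67 105.48] [ 23.25  35.59 105.39]
210 269.0 374.5 [ 13.05 -34.69 105.39] [ 13.12  35.67 105.3 ]
225 269.5 373.5 [  2.69 -34.72 105.3 ] [  2.77  35.41 105.2 ]
top edge [array([ 31.14, -26.86, 105.54]), array([ 31.19,  28.73, 105.47])]
hole dark rows [209.0, 209.0, 209.0] hole cols [(np.int64(304), np.int64(340)), (np.int64(304), np.int64(339))]
[[361, 306], [359, 400], [279, 401], [276, 307]]
[361 306] [ 16.75  11.62 -37.6 ]
[359 400] [-17.85  12.05 -37.6 ]
[279 401] [-18.28 -14.58 -37.6 ]
[276 307] [ 16.39 -14.5  -37.6 ]
[0.52256549 0.04023199 0.19733248]
```

View pics/w2c.png

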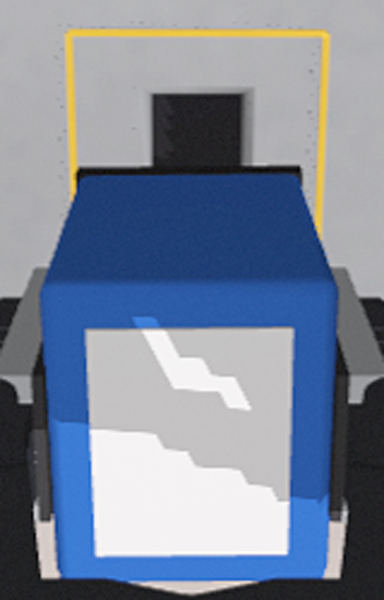

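The crop shows the case's front top edge at v≈288 (u 257.5–380) and its front bottom edge at v≈243 (u 272–366). I'll check the relay's tilt in the hand and work out the relative shift.

```bash
python3 - <<'E'
import sys; sys.argv=["m","w2"]
import io,contextlib
with contextlib.redirect_stdout(io.StringIO()): exec(open("m.py").read())
print(c["cx"],c["cy"])
e=np.array([0,0,1.])
for u_,v_,zz in [(258,288,-.0376),(379,288,-.0376),(273,243.5,.0104),(365.5,243.5,.0104),(272,241,.0104),(264,410,-.0376),(377,410,-.0376)]: print(u_,v_,(onplane(c,u_,v_,e,zz)*1000).round(2))
for u_,v_ in [(319,289),(319,295),(319,310),(319,350),(319,395),(319,246),(319,265)]: print(u_,v_,(P[v_,u_]*1000).round(1))
E
```

```text
318.91079420727505 230.62167519984956
258 288 [ 22.76 -19.75 -37.6 ]
379 288 [ 22.79  16.88 -37.6 ]
273 243.5 [ 21.03 -20.8   10.4 ]
365.5 243.5 [21.06 18.41 10.4 ]
272 241 [ 22.14 -21.19  10.4 ]
264 410 [-21.91 -19.72 -37.6 ]
377 410 [-21.86  18.21 -37.6 ]
319 289 [ 22.9  -1.3 -38.6]
319 295 [ 21.1  -1.3 -39. ]
319 310 [ 16.8  -1.3 -40.3]
319 350 [  2.7  -1.3 -39.9]
319 395 [-14.   -1.3 -39.9]
319 246 [23.9 -1.3 -1.5]
319 265 [ 23.5  -1.3 -20.4]
```

```bash
python3 -m handwheel '[[[-1,-0.2,0.1,2,0,-0.6,0],[-1,-0.39,0.17,4,0,-1.2,0],[-1,-0.39,0.17,5.4,0,-1.2,0],[-1,-0.39,0.17,5.4,0,-1.2,0],[-1,-0.39,0.17,5.4,0,-1.2,0]]]'
python3 - <<'E'
from h import *
snap("wrist","w3")
f=cv2.imread("pics/w3.png");cv2.imwrite("pics/w3c.png",cv2.resize(f[180:430,160:480],None,fx=2.4,fy=2.4,interpolation=2))
E
```

```text
time_s: 4.58
eef_pos: [0.5532, 0.0433, 0.1535]
eef_rot: [0.265, -0.021, 0.964, 0.004]
wrist_force: [-0.1, -0.5, -1.4]
opening: 0.44
grasp_force: 60.6
```

View pics/w3c.png

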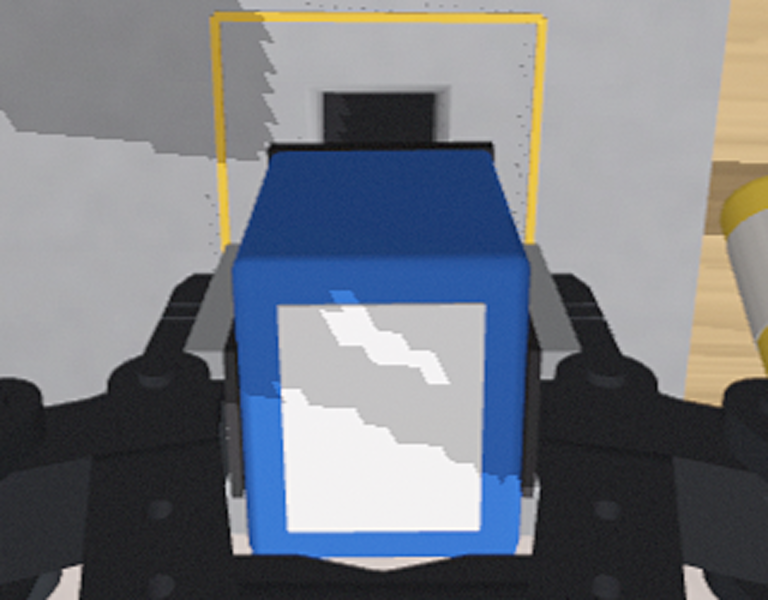

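This crop shows the yellow lines at full-image u=250.2 and 384.6 (v≈222), the top line at v≈187.3, the hole's dark edge at v≈218.3 and the case's bottom edge at v≈242. The y alignment already looks centred.

```bash
python3 - <<'E'
from h import *
c=load("w3");f=c["frame"].astype(int);H=c["hand_eye"]
v,u=np.mgrid[:480,:640];z=c["depth"]
P=np.stack([(u-c["cx"])/c["fx"]*z,(v-c["cy"])/c["fy"]*z,z],-1)@H[:3,:3].T+H[:3,3]
m=(f.max(-1)-f.min(-1)<20)&(f[...,1]>110)&(v>100)&(v<240)&(u>180)&(u<440)&(z>0);A=P[m];ce=np.median(A,0);n=np.array([0,0,-1.])
for _ in range(8):
    A=P[m];A=A[abs((A-ce)@n)<.004];ce=A.mean(0);n=np.linalg.svd(A-ce,full_matrices=False)[2][2];n*=-np.sign(n[2])
print("n",n.round(4),ce*1000,n@ce)
def on(u,v,n,d):
    D=H[:3,:3]@[(u-c["cx"])/c["fx"],(v-c["cy"])/c["fy"],1]; o=H[:3,3]; return ((o+D*(d-n@o)/(n@D))*1000).round(2)
for q in [(250.2,221.7),(384.6,221.7),(318,187.3),(294.6,222),(341.7,222),(318,218.3)]: print(q,on(*q,n,n@ce))
for w in [246,250,255,260,265,270,275,280]: print(w,(P[w,310:328].mean(0)*1000).round(2))
for w in [300,320,340,360,380,395]: print(w,(P[w,290:350].mean(0)*1000).round(2))
e=np.array([0,0,1.]);print(on(318,289,e,-.04),on(318,410,e,-.04))
E
```

```text
n [-1.480e-02 -8.000e-04 -9.999e-01] [47.58703623 -6.18881411 51.46741188] -0.052160119208230354
(250.2, 221.7) [ 19.35 -37.7   51.91]
(384.6, 221.7) [19.42 33.37 51.85]
(318, 187.3) [37.79 -1.84 51.61]
(294.6, 222) [ 19.21 -14.22  51.89]
(341.7, 222) [19.23 10.69 51.87]
(318, 218.3) [21.25 -1.84 51.85]
246 [23.65 -1.49 -0.71]
250 [23.65 -1.49 -5.47]
255 [ 26.43  -1.29 -18.66]
260 [ 23.67  -1.46 -16.26]
265 [ 23.53  -1.46 -20.73]
270 [ 23.65  -1.45 -25.52]
275 [ 23.61  -1.44 -29.66]
280 [ 23.53  -1.43 -33.44]
300 [ 19.54  -1.12 -39.2 ]
320 [ 13.09  -1.12 -39.72]
340 [  6.21  -1.11 -39.81]
360 [ -1.05  -1.1  -39.67]
380 [ -8.46  -1.09 -39.69]
395 [-11.24  -0.91 -43.26]
[ 23.53  -1.57 -40.  ] [-19.81  -1.58 -40.  ]
```

```bash
python3 -m handwheel '[[[-1,0.16,-0.04,0,0,0.8,0],[-1,0.16,-0.04,0,0,0.8,0],[-1,0.19,-0.04,2.4,0,0.8,0],[-1,0.19,-0.04,2.4,0,0.8,0],[-1,0.19,-0.04,2.4,0,0.8,0]]]'
python3 -m handwheel '[[[-1,0,0,0.4,0,0,0],[-1,0,0,0.7,0,0,0],[-1,0,0,0.7,0,0,0]]]'
```

```text
time_s: 5.25
eef_pos: [0.5637, 0.0422, 0.1319]
eef_rot: [0.259, -0.02, 0.966, 0.003]
wrist_force: [-0.5, -0.6, -0.4]
opening: 0.438
grasp_force: 60.6
time_s: 5.62
eef_pos: [0.5673, 0.0424, 0.1255]
eef_rot: [0.259, -0.02, 0.966, 0.003]
wrist_force: [0.4, -0.9, -1.3]
opening: 0.437
grasp_force: 60.6
```

```bash
python3 -m handwheel '[[[-1,0,0,0.3,0,0,0],[-1,0,0,0.6,0,0,0],[-1,0,0,0.6,0,0,0]]]'
```

```text
time_s: 6.0
eef_pos: [0.5703, 0.0425, 0.12]
eef_rot: [0.258, -0.02, 0.966, 0.003]
wrist_force: [-0.5, -0.3, 0.2]
opening: 0.434
grasp_force: 60.6
```

```bash
python3 -m handwheel '[[[-1,0,0,0.2,0,0,0],[-1,0,0,0.4,0,0,0],[-1,0,0,0.5,0,0,0],[-1,0,0,0.5,0,0,0]]]'
```

```text
time_s: 6.5
eef_pos: [0.5728, 0.0426, 0.1159]
eef_rot: [0.259, -0.02, 0.966, 0.003]
wrist_force: [0.5, -0.8, -1.2]
opening: 0.436
grasp_force: 60.6
```

```bash
python3 -m handwheel '[[[-1,0,0,0.1,0,0,0],[-1,0,0,0.2,0,0,0],[-1,0,0,0.3,0,0,0],[-1,0,0,0.3,0,0,0]]]'
```

```text
time_s: 7.0
eef_pos: [0.5736, 0.0426, 0.1152]
eef_rot: [0.259, -0.021, 0.966, 0.003]
wrist_force: [-34.1, -5.6, 34.1]
opening: 0.435
grasp_force: 66.4
```

```bash
python3 -m handwheel '[[[-1,0,0,-0.1,0,0,0],[0.2,0,0,-0.1,0,0,0],[1,0,0,-0.1,0,0,0],[1,0,0,-0.1,0,0,0],[1,0,0,-0.1,0,0,0],[1,0,0,-3,0,0,0],[1,0,0,-8,0,0,0],[1,0,0,-12,0,0,0],[1,0,0,-12,0,0,0]]]'
python3 - <<'E'
from h import *
snap("wrist","w4")
E
```

```text
time_s: 8.12
eef_pos: [0.5156, 0.0402, 0.2212]
eef_rot: [0.262, -0.021, 0.965, 0.003]
wrist_force: [0.8, -0.3, 0.3]
opening: 0.999
grasp_force: 0.0
```

View pics/w4.png

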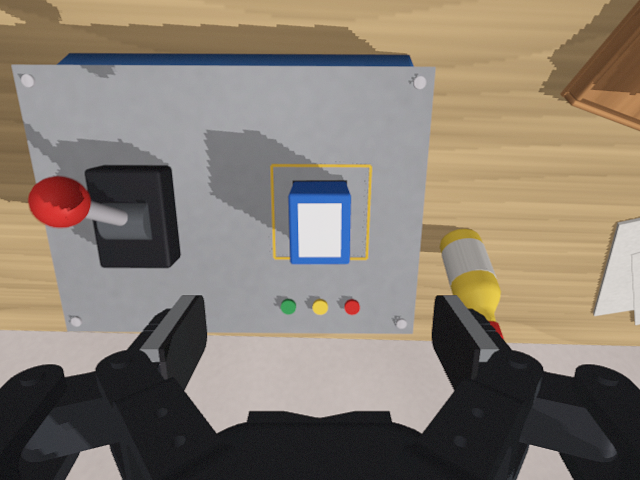

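The view shows the relay standing in the socket (top about 290–350, 195–263), the ball at (59,202) and the switch block at about (133,217). I'll check the height of the relay above the deck and locate the ball.

```bash
python3 - <<'E'
from h import *
c=load("w4");f=c["frame"].astype(int);P=cloud(c)
v,u=np.mgrid[:480,:640]
m=(f.max(-1)-f.min(-1)<20)&(f[...,1]>90)&(v>80)&(v<290)&(u>190)&(u<405)&~((u>265)&(u<375)&(v>160)&(v<265));A=P[m];ce=np.median(A,0);n=np.array([-.5,0,.866])
for _ in range(8):
    A=P[m];A=A[abs((A-ce)@n)<.004];ce=A.mean(0);n=np.linalg.svd(A-ce,full_matrices=False)[2][2];n*=np.sign(n[2])
print("n",n.round(4),len(A))
top=P[210:252,302:338].reshape(-1,3);ct=top.mean(0);nt=np.linalg.svd(top-ct)[2][2] if 0 else np.linalg.svd(top-ct,full_matrices=False)[2][2]
print("relay height",((top-ce)@n).mean(),((top-ce)@n).std(),nt.round(4))
S=deckR(2.4); mouth=ct-n*.048; print("mouth est",mouth)
r=(f[...,2]>130)&(f[...,1]<70)&(u<110)&(v>150)&(v<250)
Q=P[r]; s=cv2.minEnclosingCircle(cv2.findNonZero(r.astype(np.uint8)))
from scipy.optimize import least_squares
b=least_squares(lambda p:np.linalg.norm(Q-p,axis=1)-.013,Q.mean(0)-[0,0,.008],loss="soft_l1",f_scale=.002).x
print("circ",s,"ball",b,"in mouth frame",S.T@(b-mouth))
o=status.get_obs();M=T(o);print("ball in tool",M[:3,:3].T@(b-M[:3,3]))
E
```

```text
n [-0.4995 -0.0188  0.8661] 33247
relay height 0.04887750076369723 0.00819203082598487 [-0.0419  0.999  -0.0159]
mouth est [0.57525146 0.04115017 0.10706537]
circ ((59.0, 200.5), 31.10074234008789) ball [ 0.51564319 -0.09094074  0.16871443] in mouth frame [-0.02554279 -0.12947891  0.08593334]
ball in tool [ 0.02991734 -0.1309121   0.04174517]
```

```bash
python3 -m handwheel '[[[-1,1.5,-3,0,0,0,0],[-1,3.5,-7,0,0,0,0],[-1,5.5,-11,0,0,0,0],[-1,7,-13.1,0,0,0,0],[-1,7,-13.1,0,0,0,0],[-1,7,-13.1,2,0,0,0],[-1,7,-13.1,4,0,0,0],[-1,7,-13.1,5.2,0,0,0],[-1,7,-13.1,5.2,0,0,0]]]'
python3 - <<'E'
from h import *
c=load("w4");P=cloud(c);n=np.array([-.4995,-.0188,.8661]);d=P@n
print("relay h",np.median(d[210:252,302:338])-np.median(d[100:150,300:400]), np.median(d[210:225,302:338])-np.median(d[235:250,302:338]))
snap("wrist","w5"); snap("scene","s5")
E
```

```text
time_s: 9.3
eef_pos: [0.4849, -0.0904, 0.1363]
eef_rot: [0.257, -0.021, 0.966, 0.005]
wrist_force: [-0.7, 0.2, -0.0]
opening: 0.004
grasp_force: 0.0
relay h 0.04862377947579086 5.688748578328018e-05
```

View pics/w5.png

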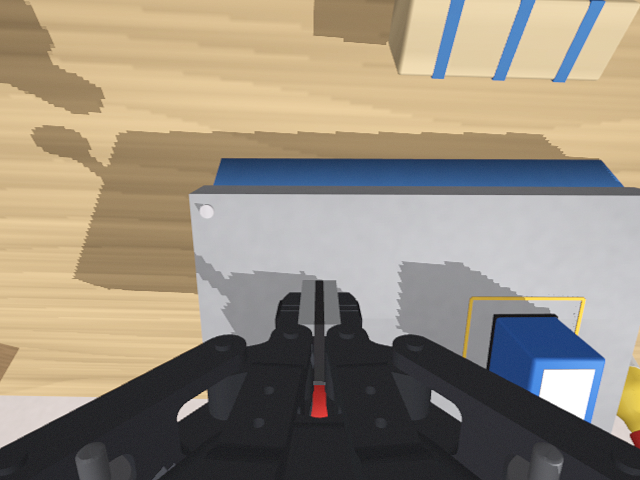

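The relay stands 48.6 mm above the deck and square to it, so it is home. The shut fingers are just down-slope of the red ball (seen at (319,400)), so I can push now.

```bash
python3 -m handwheel '[[[-1,-1,0,0,0,0,0],[-1,-2,0,0,0,0,0],[-1,-3,0,0,0,0,0],[-1,-4,0,0,0,0,0],[-1,-5,0,0,0,0,0],[-1,-6,0,0,0,0,0],[-1,-6.8,0,0,0,0,0],[-1,-7.5,0,0,0,0,0],[-1,-7.5,0,0,0,0,0]]]'
```

```text
time_s: 10.52
eef_pos: [0.5507, -0.0893, 0.1758]
eef_rot: [0.259, -0.021, 0.966, 0.003]
wrist_force: [0.7, -0.3, -0.5]
opening: 0.001
grasp_force: 0.0
```

```bash
python3 -m handwheel '[[[-1,-0.3,0,0,0,0,0],[-1,-0.6,0,0,0,0,0],[-1,-0.6,0,0,0,0,0]]]'
python3 - <<'E'
from h import *
snap("scene","s6"); f=cv2.imread("pics/s6.png"); cv2.imwrite("pics/s6c.png",cv2.resize(f[130:350,220:460],None,fx=2.5,fy=2.5))
E
```

```text
time_s: 10.9
eef_pos: [0.5539, -0.0888, 0.1771]
eef_rot: [0.257, -0.021, 0.966, 0.004]
wrist_force: [-8.8, -1.7, 0.0]
opening: 0.006
grasp_force: 3.6
```

View pics/s6c.png

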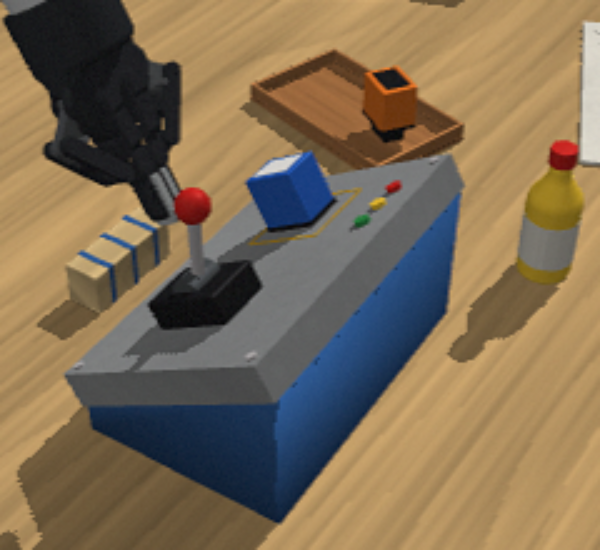

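The scene crop shows the relay flush in the socket, the rod near world-vertical (the expected lean when on) and the bystanders in place. An 8.8 N stop force has built up. I'll back away and measure.

```bash
python3 -m handwheel '[[[-1,1,0,0,0,0,0],[-1,2.5,0,0,0,0,0],[-1,4,0,-4,0,0,0],[-1,5,0,-9,0,0,0],[-1,5,0,-13,0,0,0],[-1,5,0,-13,0,0,0]]]'
python3 - <<'E'
from h import *
c=snap("top","t7");f=c["frame"].astype(int);P=cloud(c);v,u=np.mgrid[:480,:640]
r=(f[...,2]>130)&(f[...,1]<60)&(f[...,0]<60)&(u>330)&(u<370)&(v>225)&(v<300)
Q=P[r];print(r.sum(),u[r].mean(),v[r].mean())
from scipy.optimize import least_squares
b=least_squares(lambda p:np.linalg.norm(Q-p,axis=1)-.013,Q.mean(0)-[0,0,.008],loss="soft_l1",f_scale=.002).x
S=deckR(2.4);print(b,S.T@(b-[.5755,.0412,.1071]))
s=snap("wrist","w7");f=s["frame"].astype(int);r=(f[...,2]>130)&(f[...,1]<60)&(f[...,0]<60);Q=cloud(s)[r];print(r.sum(),u[r].mean(),v[r].mean())
b=least_squares(lambda p:np.linalg.norm(Q-p,axis=1)-.013,np.median(Q,0)-[0,0,.008],loss="soft_l1",f_scale=.002).x
print(b,S.T@(b-[.5755,.0412,.1071]))
E
```

```text
time_s: 11.7
eef_pos: [0.4474, -0.0944, 0.2692]
eef_rot: [0.262, -0.02, 0.965, 0.001]
wrist_force: [-1.1, -0.5, 0.2]
opening: -0.0
grasp_force: 0.0
52 347.75 249.6153846153846
[ 0.57379618 -0.0871586   0.19490081] [ 0.03777117 -0.12817465  0.07957644]
649 257.58859784283516 194.12018489984592
[ 0.49666336 -0.36805021  0.01823759] [-0.12748746 -0.4055899  -0.02900455]
```

```bash
python3 -c "
from h import *
print(ctrl.hand_in())"
```

```text
the job is handed in; nothing more can be done
None
```

I plugged the blue relay in and then threw the switch. My camera measurements put the relay flush and square in the socket (48.6 mm above the deck against 48 nominal) and the switch at its on stop. I handed the job in at about 12 s with the arm clear and no bystander touched; the hand-in returned no verdict.

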